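Fold up a dressing tray and hold its end board against the sprung stop

ROBOT

A 7-joint arm with a two-finger parallel gripper is mounted at the origin on the work surface. World frame = base frame: x ahead of the robot, y to its left, z up, the work surface at z = 0. Lengths are in m, angles in rad, forces in N, time in s.
With the tool pointing down it reaches from about 0.425 to 0.875 m from the base axis. Payload 4.7 kg.
Tool frame: the origin (TCP) lies between the finger pads; the fingertips stand 14 mm ahead of it and the grasp point (between the pads) lies 5 mm behind it; z points along the fingers, y is the line along which they close (so a half turn about z gives the same grasp; the last joint's range is limited). The gripper opens to 87 mm and grips with 3 to 60 N. Pads are 19 mm wide; open, the fingers measure 117 mm over their backs; the gripper's body (75 mm by 190 mm) begins 51 mm behind the grasp point.
Start: joints at [1.358, 0.321, -0.07, 1.45, 0.023, 1.371, -0.057], TCP at [0.146, -0.633, 0.237] pointing down, gripper open.
Joint ranges: [-2.86, 2.86], [-0.3, 2.09], [-1.38, 1.24], [0.06, 2.45], [-1.56, 4.7], [0.09, 2.05], [-2.69, 2.69]. Speed limits (rad/s): [2.57, 2.57, 3.14, 3.14, 3.14, 3.14, 3.14].

INTERFACE

Orientations are given as a rotation vector (axis times angle).
In Python, from bench import ctrl gives the robot as it stands.
- The arm moves only by the tool step_arm, never from a script. Its argument "commands" is a list of rows, each an object with "travel": the shift along the tool's x, y, z in m, a list of three; "turn": the turn, a rotation vector about the tool's x, y, z in degrees, a list of three. A call has 1 to 5 rows; each row is the pose to reach, as a shift and turn from the pose commanded when the call began, along the tool's axes at that moment; what a row does not reach only later rows make up. A row lasts 1/10 s, in which the tool goes at most 50 mm and 8.59 degrees, less where a joint would pass 70% of its speed; a pose out of reach is approached as far as the arm can. A call with a gripper value outside its range is refused whole. "gripper" is the opening, from 0 (shut) to 1 (fully open), set as the call begins (left out, the last holds). The fingers move at their own pace and stop on an object; "force" is the grip in N (left out, the last holds). Time passes only in rows, so rows that repeat a pose let the fingers close. It gives the time, the measured TCP pose, the force, the opening and the grip force at its end, in the units of the state.
- ctrl.get_state(): the state, without advancing time (a new reading comes with each control period).
- ctrl.get_image(name): name is "side" or "top" or "wrist"; returns the picture (384x512x3 uint8, red, green, blue); there is no depth.
- ctrl.camera_model(name): a dict with "fx", "fy", "cx", "cy" (pixels), "R" (3x3) and "t" (3): a world point X has camera coordinates R X + t; the wrist camera has in their place "T_tool_cam" (4x4, takes a point from camera to tool coordinates, whose origin is the TCP and whose axes are the flange's). Camera axes: x right, y down, z forward; pixel columns grow to the right and rows downward; lengths in m; the calibration is good to about 2 mm. A picture is of the moment at which its call begins: read the wrist's pose just before it. camera_model takes no time and is no camera call.
- ctrl.close_job(): hands the job in; it is judged then, once.
The state is a dict: "time": time; "joint_positions": joint angles; "qd": joint speeds; "joint_torque": joint torques, N m; "position": TCP position; "tool_rot": TCP orientation; "ft_force": force on the tool from outside, world axes, zero at the start; "torque": the same for the moment, N m; "grip_width": opening from 0.0 (shut) to 1.0 (fully open); "grip_force": force on a finger pad.
Only numpy, scipy, OpenCV 4.12 (cv2) and the standard library are available. Lean on these libraries where they do the work, as an engineer would, in place of code of your own. Each camera call takes 0.05 s, during which the arm holds its last target. There are 200 camera calls.

TASK

Fold both side flaps of the aluminium tray fully upright, then stand the loose blue end board on the tray floor between them, square across the tray, and push it against the two rubber pads of the sprung stop at the far end. Finish while still holding it there with a steady push of about 10 N, the orange pointer in the green part of the scale, so that someone can screw the flaps to it; do not let go. Do not ram the stop, and leave everything else where they are.

Things in the scene. Friction and masses are not known exactly. Their poses are not given: they have to be found in the camera images.
- fixture: Fixed plywood board, 14 mm thick, x -120 to +170, y -120 to +120 mm, carrying the tray blank and the sprung stop. Origin on the bench surface under the tray; x runs along the tray from its near wall to the stop, y to the left flap, z up.
- tray_floor (a point): On top of the aluminium tray floor: fixture x = 0, y = 0, z = 18 mm. The floor spans fixture x -100 to +80, y -60 to +60. A fixed near wall, 55 mm high above the floor and 4 mm thick, stands across the near end at x = -98.
- scale (a point): Middle of the top of the grey stop housing (fixture x = 130, y = 0, z = 64 mm). The housing is 130 mm wide and spans x 110 to 150; the scale on top is white, green, red from near to far.
- flap_left (a joint): Left (+y) tray flap: aluminium panel with a blue edge, 174 mm along x, 55 mm from hinge to free edge, 4 mm thick. Hinge along fixture x at y = +60, z = 18 mm. 0 = flat outwards, 1.57 rad = upright (end stop). Starts at 0.5 to 0.9, stays where left (stiff hinge, about 1.5 N at the edge); can be pushed up from outside at its edge.
- flap_right (a joint): Right (-y) side flap, the mirror image of the left one: hinge line at y = -60, z = 18, 0 rad flat outwards, 1.57 rad upright (end stop).
- flap_left_edge (a point): Middle of the left flap's free edge: 55 mm from the hinge, at fixture x = -10.
- flap_right_edge (a point): Middle of the right flap's free edge: 55 mm from the hinge, at fixture x = -10.
- stop (a joint): Travel of the sprung stop along fixture +x (m): 0 = at rest, 0.028 = bottomed. The spring pushes back 0.6 N per mm (6 N at 10 mm, 10 N at 16.7 mm, 13.5 N at 22.5 mm). The tip of the orange pointer is in the green part of the scale from 10 to 22.5 mm.
- stop_face (a point): Midway between the two black rubber pads of the stop, in the plane of their faces: at rest fixture x = 30, y = 0, z = 40 mm; moves with the stop. The pads are at y = -38 and +38, 22 mm wide, z 23 to 57. The gap between them, 54 mm wide and 40 mm deep (to a crossbar at z 44 to 56), has room for a finger.
- end_board: Loose blue wooden end board, 20 mm thick (own x), 100 mm wide (own y), 60 mm high (own z), 0.12 kg; it stands upright on its long edge on the bench at the start, to the left or right of the fixture. Origin at the centre of its underside. It fits between the raised flaps with 8 mm to spare on each side and may face either way round.
- pill_tub: Closed white pill tub, 52 mm across, 54 mm high, upright on the bench on the other side of the fixture from the end board. Origin at the centre of its underside. Leave alone.
- torch: Yellow torch with a black head ring, 165 mm long, 45 mm across, lying along its own x on the bench at the far right. Origin under its middle. Leave alone.
- screwdriver: Screwdriver lying on the bench at the far left. Leave alone.
- screw_tin: Small steel bowl, 70 mm across, 35 mm high, on the bench at the left. Origin at the centre of its underside. Leave alone.
- kidney_dish: Steel kidney dish, 180 mm long, 36 mm high, in the upper crate. Leave alone.
- glass_bottle: Small amber glass bottle, 36 mm across, 85 mm high, in the upper crate, beside a red first-aid box. The two stacked crates, 400 x 270 mm and 251 mm high together, are fixed at the right of the bench (x 0.27 to 0.67, y -0.73 to -0.46). Leave alone.
Not all that is in view belongs to the job. There is more than one size of the end_board; the job needs the smallest.

How it is judged:
On the way, in this order (a step that is already met when the one before it is completed fails the run):
1. both side flaps are upright (above 1.43 rad) (value of joint each of flap_left, flap_right above 1.43 rad), for 0.2 s.
2. the end board stands on the tray floor between the flaps, in front of the stop (y of end_board in the frame of fixture between -0.012 and 0.012 m and z of end_board in the frame of fixture between 0.013 and 0.022 m and angle between end_board's own z axis and vertical below 0.1 rad and angle between the x axis of end_board and the x axis of fixture, either way round below 0.1 rad and x of end_board in the frame of fixture between -0.09 and 0.05 m), for 0.2 s.
At the end, for the whole second after the job is handed in: Flaps above 1.43 rad; end board upright and square (0.1 rad), on the tray floor (5 mm), centred (12 mm), at rest, pressed by the fingers on the stop pads with 6 to 13.5 N (travel 9 to 23.5 mm) through the last second (all of step 1 and y of end_board in the frame of fixture between -0.012 and 0.012 m and z of end_board in the frame of fixture between 0.013 and 0.022 m and angle between end_board's own z axis and vertical below 0.1 rad and angle between the x axis of end_board and the x axis of fixture, either way round below 0.1 rad and contact force between end_board and stop between 6 and 13.5 N and value of joint stop between 0.009 and 0.0235 m and contact force between the fingers and end_board above 2 N and linear speed of end_board below 0.01 m/s); the arm keeps its last pose, push and grip.
It fails at once if the stop was rammed (over 25 N) (contact force between end_board and stop above 25 N).
It fails at once if one of the other things on the bench or in the crates was moved (over 20 mm) (distance of any of pill_tub, torch, screwdriver, screw_tin, kidney_dish, glass_bottle from where it was at the start of the episode above 0.02 m).
It also fails if it takes over 56 s, if anything falls off the work surface, if the arm or the gripper's body presses on something with over 40 N, if the wrist force passes 120 N, or if a joint passes its speed limit or range.

## Working session

There is one attempt and no reset: what is moved stays moved. The work goes in short steps, Python scripts to look and compute and a tool call to move; the robot and the scene stay as the last step left them, time stands still between calls to the robot, and variables do not carry over. Pictures are saved under pics/ and viewed, at most 10 in all, crops included, and the job is handed in when it is done.

Besides the shell and the picture viewer there is one more tool, called after "Emit:" as a command line: name --argument value ..., lists and objects as JSON in quotes. step_arm: Moves the arm, as the interface text tells. Its arguments: {"type":"object","properties":{"commands":{"type":"array"},"gripper":{"type":"number"},"force":{"type":"number"}},"required":["commands"]}

```bash
ls; mkdir -p pics; python3 - <<'E'
from bench import ctrl
import cv2,numpy as np
s=ctrl.get_state();print(s)
for n in ("side","top"):
    im=ctrl.get_image(n);cv2.imwrite(f"pics/{n}0.png",im[:,:,::-1])
    print(n,ctrl.camera_model(n))
print(ctrl.camera_model("wrist"))
a=cv2.imread("pics/top0.png");
cv2.imwrite("pics/top0b.png",cv2.resize(a,(800,600),interpolation=cv2.INTER_CUBIC))
a=cv2.imread("pics/side0.png");
cv2.imwrite("pics/side0b.png",cv2.resize(a,(800,600),interpolation=cv2.INTER_CUBIC))
E
```

```text
pics
{'time': 0.0, 'joint_positions': array([ 1.35810025,  0.3218103 , -0.07009545,  1.45167299,  0.02260135,
        1.37078895, -0.05686327]), 'qd': array([-0.00025512, -0.00061424,  0.00092419, -0.00191006, -0.00017211,
       -0.00220341,  0.00023291]), 'joint_torque': array([-6.69310903e-04, -4.91292465e+01, -4.04019020e-01, -3.12529635e+01,
       -6.40267530e-02,  4.36871743e-02,  1.70898452e-04]), 'position': array([ 0.14599773, -0.63285338,  0.23547083]), 'tool_rot': array([-3.11954645e+00, -3.55397359e-01,  4.85546839e-04]), 'ft_force': array([-0.5668635 , -0.65911904,  0.15401448]), 'torque': array([ 0.02408719, -0.03034565, -0.0370229 ]), 'grip_force': 0.0, 'grip_width': 0.9937585702385878}
side {'fx': 441.0340674816572, 'fy': 441.0340674816572, 'cx': 251.8554076903131, 'cy': 189.2007883820456, 'R': array([[ 0.97975524, -0.19946501, -0.01712843],
       [-0.14659359, -0.65651608, -0.73993037],
       [ 0.13634513,  0.72746158, -0.67246536]]), 't': array([-0.55586437,  0.15477689,  1.55541666])}
top {'fx': 473.7228835399907, 'fy': 473.7228835399907, 'cx': 251.44937617190803, 'cy': 187.8167583524062, 'R': array([[-7.96156280e-03, -9.99967556e-01, -1.22523983e-03],
       [-9.87305913e-01,  8.05511404e-03, -1.58625817e-01],
       [ 1.58630540e-01, -5.32228825e-05, -9.87338011e-01]]), 't': array([-0.00656569,  0.56297731,  1.52800587])}
{'fx': 332.36993029232264, 'fy': 332.36993029232264, 'cx': 262.1290408963517, 'cy': 193.7733193708883, 'T_tool_cam': array([[-1.18310287e-03, -9.55244028e-01, -2.95816576e-01,
         8.25590969e-02],
       [ 9.99998736e-01, -8.15957585e-04, -1.36457115e-03,
         8.44795167e-04],
       [ 1.06212466e-03, -2.95817817e-01,  9.55243786e-01,
        -1.48606058e-01],
       [ 0.00000000e+00,  0.00000000e+00,  0.00000000e+00,
         1.00000000e+00]])}
```

View pics/top0b.png

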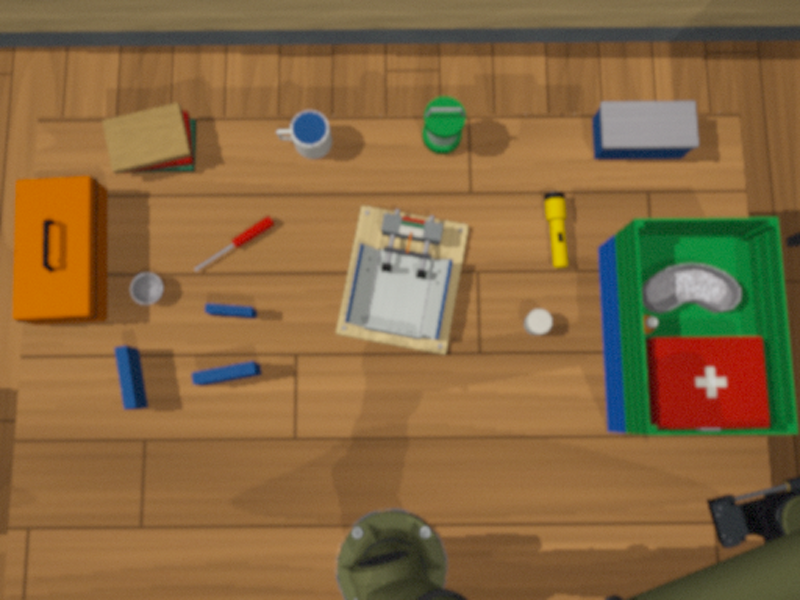

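View pics/side0b.png

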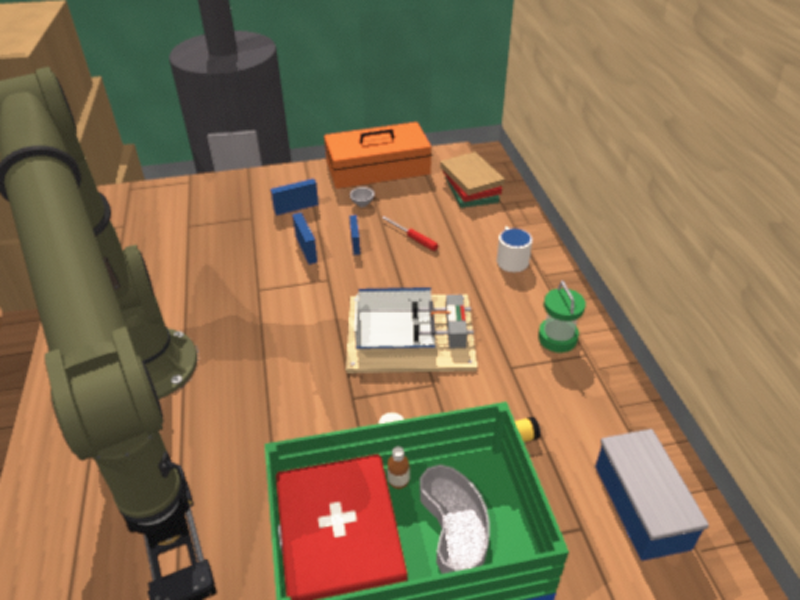

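The pictures show the fixture at top(400,280) and three blue boards left of it, at top(230,311), top(226,374) and top(131,378). The pill tub is at (538,321), the tin at (146,288) and the screwdriver at (235,243). By description the smallest is (230,311); next I measure all three and take a close crop.

```bash
cat > h.py <<'E'
from bench import ctrl
import cv2,numpy as np
from scipy.spatial.transform import Rotation as Ro
def cam(name,s=None):
    m=ctrl.camera_model(name)
    if name!="wrist": R=m["R"];t=m["t"];return m,R.T,-R.T@t
    T=np.eye(4);T[:3,:3]=Ro.from_rotvec(s["tool_rot"]).as_matrix();T[:3,3]=s["position"]
    T=T@m["T_tool_cam"];return m,T[:3,:3],T[:3,3]
def cast(name,uv,z,s=None):
    m,R,c=cam(name,s);uv=np.atleast_2d(uv)
    d=np.c_[(uv[:,0]-m["cx"])/m["fx"],(uv[:,1]-m["cy"])/m["fy"],np.ones(len(uv))]@R.T
    return c+d*((z-c[2])/d[:,2])[:,None]
def proj(name,X,s=None):
    m,R,c=cam(name,s);p=(np.atleast_2d(X)-c)@R
    return np.c_[p[:,0]/p[:,2]*m["fx"]+m["cx"],p[:,1]/p[:,2]*m["fy"]+m["cy"]]
def blobs(bgr,lo,hi,amin=30):
    m=cv2.inRange(cv2.cvtColor(bgr,cv2.COLOR_BGR2HSV),lo,hi)
    c,_=cv2.findContours(m,cv2.RETR_EXTERNAL,cv2.CHAIN_APPROX_NONE)
    return [x for x in c if cv2.contourArea(x)>amin]
E
python3 - <<'E'
from h import *
a=cv2.imread("pics/top0.png")
for c in blobs(a,(100,100,40),(125,255,255),20):
    x,y,w,h=cv2.boundingRect(c)
    P=cast("top",c.reshape(-1,2),0.06)[:,:2]
    r=cv2.minAreaRect((P*1000).astype(np.float32));print((x,y,w,h),cv2.contourArea(c),np.round(r[0]),np.round(r[1]),round(r[2],1))
hsv=cv2.cvtColor(a,cv2.COLOR_BGR2HSV)
pts=np.array([(362,207),(469,226),(446,353),(337,332)])*.64
P=cast("top",pts,.014);print(P.round(3));print([np.linalg.norm(P[i]-P[(i+1)%4]).round(3) for i in range(4)])
for n,p in(("ply",(345,325)),("bench",(320,330)),("floor",(400,300))):
    print(n,hsv[int(p[1]*.64),int(p[0]*.64)])
f=cv2.resize(a[125:235,205:315],(600,600),interpolation=cv2.INTER_CUBIC)
b=cv2.resize(a[185:270,70:175],(200*105//85*1,200),interpolation=cv2.INTER_CUBIC)
o=np.zeros((600,850,3),np.uint8);o[:,:600]=f;o[:200,600:600+b.shape[1]]=b[:,:250]
cv2.imwrite("pics/crop1.png",cv2.resize(o,(800,565)))
E
```

```text
(124, 232, 42, 14) 282.0 [397. 336.] [ 26. 135.] 10.2
(74, 222, 19, 39) 464.5 [392. 534.] [128.  44.] 12.3
(132, 195, 31, 8) 135.0 [528. 332.] [100.  18.] 85.1
(383, 152, 17, 125) 1121.0 [ 474. -465.] [406.  34.] 0.0
(380, 73, 60, 28) 284.5 [ 906. -551.] [198.  96.] 89.5
(188, 73, 20, 19) 270.5 [928. 170.] [65. 65.] 0.4
[[ 0.762  0.056  0.014]
 [ 0.717 -0.18   0.014]
 [ 0.438 -0.124  0.014]
 [ 0.485  0.11   0.014]]
[np.float64(0.24), np.float64(0.284), np.float64(0.238), np.float64(0.282)]
ply [ 19  63 185]
bench [ 16 149 157]
floor [ 40   8 196]
```

View pics/crop1.png

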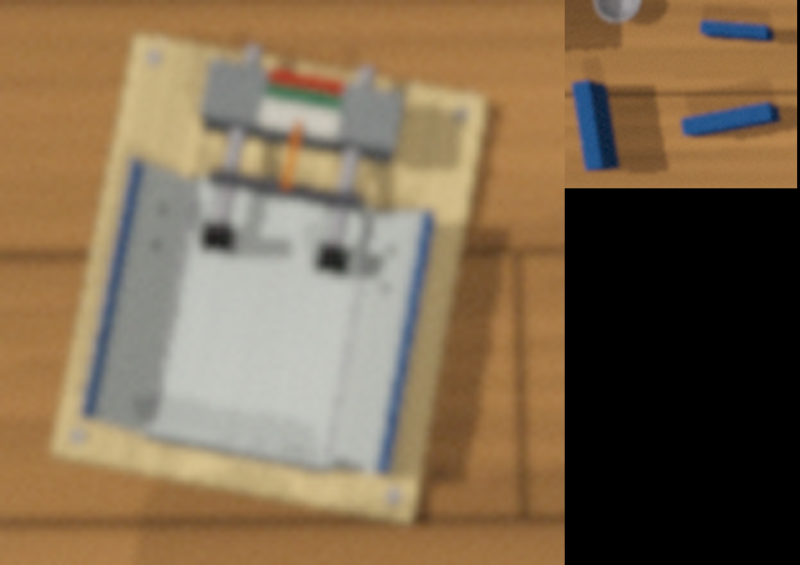

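The crop shows the smallest blue board, at the upper right: 100 x 18 mm against 135 and 128 mm for the others. In the fixture crop the blue flap edges run along the left (110,290) and right (410,340), with the black pads at (217,237) and (332,258). The plywood measures 240 x 283 mm and the fixture yaw is about -11°. I'll set out for a view from above it.

```bash
cat >> h.py <<'E'
def yawR(deg):  # tool y at world angle deg, z down, x at deg+90
    a=np.radians(deg);y=np.array([np.cos(a),np.sin(a),0]);z=np.array([0,0,-1.]);return np.c_[np.cross(y,z),y,z]
def plan(pos,deg,s=None,label=""):
    s=s or ctrl.get_state();R=Ro.from_rotvec(s["tool_rot"]).as_matrix()
    d=R.T@(np.array(pos)-s["position"]);t=Ro.from_matrix(R.T@yawR(deg)).as_rotvec(degrees=True)
    print(label,"travel",d.round(4).tolist(),"turn",t.round(2).tolist())
E
python3 - <<'E'
from h import *
s=ctrl.get_state();R=Ro.from_rotvec(s["tool_rot"]).as_matrix();print(R.round(3))
plan((0.15,-.62,.38),-77)
plan((0.32,-.33,.38),-45)
plan((0.576,-.03,.32),-11)
E
```

```text
[[ 0.974  0.225 -0.   ]
 [ 0.225 -0.974  0.002]
 [-0.    -0.002 -1.   ]]
 travel [0.0067, -0.0119, -0.1444] turn [-0.1, 0.0, 0.0]
 travel [0.2376, -0.2562, -0.144] turn [-0.1, -0.02, -32.0]
 travel [0.5546, -0.4908, -0.0836] turn [-0.09, -0.05, -66.0]
```

Emit:
step_arm --commands '[{"travel": [0,0,-0.05],"turn": [0,0,0]},{"travel": [0.005,-0.01,-0.1],"turn": [0,0,0]},{"travel": [0.01,-0.03,-0.144],"turn": [0,0,0]},{"travel": [0.04,-0.068,-0.144],"turn": [0,0,-6]},{"travel": [0.07,-0.105,-0.144],"turn": [0,0,-12]}]'

```text
time: 0.6
position: [0.1908, -0.5149, 0.3819]
tool_rot: [3.064, 0.682, 0.001]
ft_force: [0.7, 0.3, 0.5]
grip_width: 1.0
grip_force: 0.0
```

```bash
python3 - <<'E'
from h import *
plan((0.32,-.33,.38),-45)
plan((0.576,-.03,.32),-11)
E
```

```text
travel [0.1955, -0.1126, 0.0015] turn [0.16, 0.04, -19.89]
 travel [0.5546, -0.2757, 0.061] turn [0.14, 0.08, -53.89]
```

Emit:
step_arm --commands '[{"travel": [0.042,-0.023,0],"turn": [0,0,-4]},{"travel": [0.084,-0.046,0],"turn": [0,0,-8]},{"travel": [0.126,-0.069,0],"turn": [0,0,-12]},{"travel": [0.168,-0.092,0],"turn": [0,0,-16]},{"travel": [0.21,-0.115,0],"turn": [0,0,-20]}]'

```text
time: 1.1
position: [0.3332, -0.3204, 0.3803]
tool_rot: [2.901, 1.206, -0.001]
ft_force: [0.5, -0.5, 0.2]
grip_width: 0.999
grip_force: 0.0
```

```bash
python3 - <<'E'
from h import *
plan((0.576,-.03,.32),-11)
E
```

```text
travel [0.3772, -0.0327, 0.0601] turn [-0.01, 0.02, -33.85]
```

Emit:
step_arm --commands '[{"travel": [0.048,-0.004,0.007],"turn": [0,0,-7]},{"travel": [0.095,-0.008,0.015],"turn": [0,0,-14]},{"travel": [0.142,-0.012,0.023],"turn": [0,0,-21]},{"travel": [0.189,-0.016,0.03],"turn": [0,0,-28]},{"travel": [0.236,-0.02,0.037],"turn": [0,0,-34]}]' --gripper 0

```text
time: 1.6
position: [0.4859, -0.1397, 0.3431]
tool_rot: [2.42, 2.003, -0.001]
ft_force: [-0.6, 0.4, 0.4]
grip_width: 0.633
grip_force: 0.0
```

```bash
python3 - <<'E'
from h import *
plan((0.576,-.03,.32),-11)
E
```

```text
travel [0.1246, 0.0681, 0.023] turn [-0.01, 0.03, 0.25]
```

Emit:
step_arm --commands '[{"travel": [0.042,0.023,0.008],"turn": [0,0,0]},{"travel": [0.083,0.045,0.015],"turn": [0,0,0]},{"travel": [0.125,0.068,0.023],"turn": [0,0,0]},{"travel": [0.125,0.068,0.023],"turn": [0,0,0]},{"travel": [0.125,0.068,0.023],"turn": [0,0,0]}]'

```text
time: 2.1
position: [0.5757, -0.0305, 0.3194]
tool_rot: [-2.42, -2.001, 0.002]
ft_force: [0.0, -1.5, -0.7]
grip_width: 0.171
grip_force: 0.0
```

```bash
python3 - <<'E'
from h import *
import json
s=ctrl.get_state();im=ctrl.get_image("wrist")[:,:,::-1]
print(s["position"],s["ft_force"])
cv2.imwrite("pics/w1.png",im);np.savez("w1.npz",position=s["position"],tool_rot=s["tool_rot"])
cv2.imwrite("pics/w1b.png",cv2.resize(im,(800,600),interpolation=cv2.INTER_CUBIC))
E
```

```text
[ 0.57568493 -0.03048825  0.31943808] [ 0.01102178 -1.45475876 -0.71529993]
```

View pics/w1b.png

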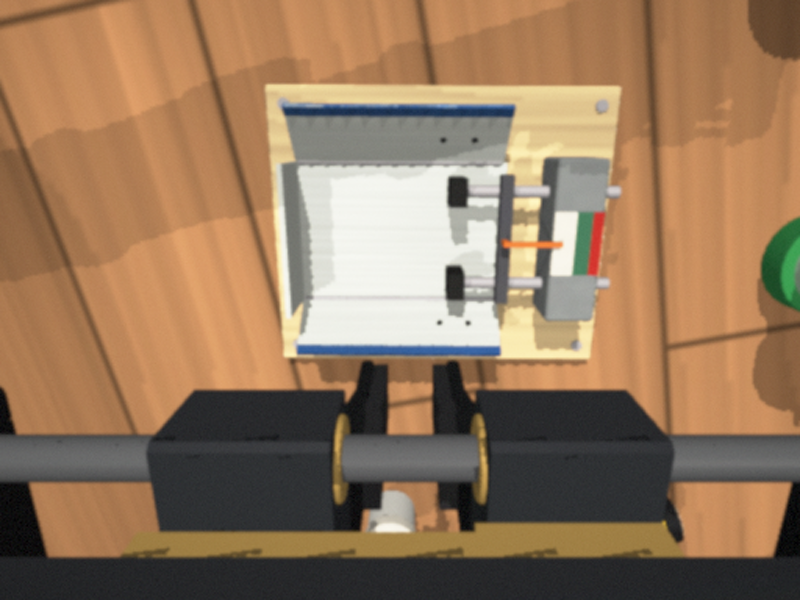

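The wrist view shows the fixture almost square to the tool. Plywood corners are at (266,85), (620,87), (589,359) and (286,357), with the pads at (458,191) and (455,281). The left flap edge is at (400,110), the right at (400,350).

```bash
python3 - <<'E'
from h import *
s=dict(np.load("w1.npz"))
uv=np.array([(266,85),(620,87),(589,359),(286,357)])*.64
P=cast("wrist",uv,.014,s);print(P.round(4));print([np.linalg.norm(P[i]-P[(i+1)%4]).round(3) for i in range(4)])
# rigid fit
F=np.array([(-.12,.12),(.17,.12),(.17,-.12),(-.12,-.12)])
A=F-F.mean(0);B=P[:,:2]-P[:,:2].mean(0)
th=np.arctan2((A[:,0]*B[:,1]-A[:,1]*B[:,0]).sum(),(A*B).sum());R=np.array([[np.cos(th),-np.sin(th)],[np.sin(th),np.cos(th)]])
o=P[:,:2].mean(0)-R@F.mean(0);print("th",np.degrees(th),"o",o,"res",((F@R.T+o-P[:,:2])*1000).round(1).tolist())
g=lambda uv,z:((cast("wrist",np.array(uv)*.64,z,s)[:,:2]-o)@R*1000).round(1)
print("hinges",g([(285,164),(508,164),(300,297),(500,297)],.018).tolist())
print("pads",g([(447,191),(446,281)],.057).tolist())
m,Rc,c=cam("wrist",s)
# flap angles: solve edge ray crossing circle
from scipy.optimize import brentq
for sg,p in((1,(400,110)),(-1,(400,350))):
    def f(a):
        z=.018+.055*np.sin(a);return sg*g([p],z)[0,1]-60-55*np.cos(a)
    v=[f(a) for a in np.linspace(.2,1.5,14)];print(sg,np.round(v,1))
E
```

```text
[[ 0.4853  0.1152  0.014 ]
 [ 0.7667  0.0594  0.014 ]
 [ 0.7208 -0.1747  0.014 ]
 [ 0.4398 -0.1189  0.014 ]]
[np.float64(0.287), np.float64(0.239), np.float64(0.287), np.float64(0.238)]
th -11.15700233160662 o [ 0.57862209 -0.02492781] res [[-1.2, 0.9], [1.9, 0.6], [1.4, -0.9], [-2.1, -0.5]]
hinges [[-106.4, 57.7], [80.5, 58.5], [-100.5, -58.6], [80.3, -57.6]]
pads [[27.3, 39.5], [28.4, -32.7]]
1 [-13.9 -12.8 -11.3  -9.2  -6.6  -3.5   0.1   4.    8.3  12.9  17.8  22.9
  28.2  33.6]
-1 [-8.7 -9.5 -9.8 -9.5 -8.5 -7.  -4.8 -2.2  1.   4.6  8.7 13.2 18.1 23.2]
```

Emit:
step_arm --commands '[{"travel": [0.045,-0.003,0.02],"turn": [0,0,0]},{"travel": [0.09,-0.006,0.04],"turn": [0,0,0]},{"travel": [0.13,-0.008,0.065],"turn": [0,0,0]},{"travel": [0.136,-0.008,0.112],"turn": [0,0,0]},{"travel": [0.136,-0.008,0.16],"turn": [0,0,0]}]'

```text
time: 2.65
position: [0.5945, 0.1038, 0.1607]
tool_rot: [2.421, 1.997, 0.004]
ft_force: [0.7, -0.8, 0.0]
grip_width: 0.004
grip_force: 0.0
```

Emit:
step_arm --commands '[{"travel": [0,0,0.045],"turn": [0,0,0]},{"travel": [0,0,0.085],"turn": [0,0,0]},{"travel": [0,0,0.115],"turn": [0,0,0]},{"travel": [0,0,0.115],"turn": [0,0,0]},{"travel": [0,0,0.115],"turn": [0,0,0]}]'

```text
time: 3.15
position: [0.5944, 0.1016, 0.0464]
tool_rot: [2.426, 1.995, -0.0]
ft_force: [-0.0, 0.2, 1.0]
grip_width: 0.006
grip_force: 0.0
```

Emit:
step_arm --commands '[{"travel": [-0.01,0,0],"turn": [0,0,0]},{"travel": [-0.02,0,0],"turn": [0,0,0]},{"travel": [-0.03,0,0],"turn": [0,0,0]},{"travel": [-0.035,0,0],"turn": [0,0,0]},{"travel": [-0.04,0,0],"turn": [0,0,0]}]'

```text
time: 3.65
position: [0.5914, 0.0786, 0.0541]
tool_rot: [-2.414, -2.004, -0.036]
ft_force: [4.7, 9.6, 4.5]
grip_width: 0.006
grip_force: 1.8
```

```bash
python3 - <<'E'
from h import *
s=ctrl.get_state();im=ctrl.get_image("side")[:,:,::-1];w=ctrl.get_image("wrist")[:,:,::-1]
print(s["position"],s["tool_rot"],s["ft_force"])
a=cv2.resize(im[160:260,200:330],(520,400),interpolation=cv2.INTER_CUBIC)
o=np.zeros((400,800,3),np.uint8);o[:,:400]=cv2.resize(w,(400,300)).repeat(1,0)[:400] if 0 else cv2.copyMakeBorder(cv2.resize(w,(400,300)),0,100,0,0,cv2.BORDER_CONSTANT);o[:,400:]=a[:,:400]
cv2.imwrite("pics/c2.png",o)
E
```

```text
[0.59139057 0.07858048 0.05408677] [-2.41380919 -2.00437931 -0.03602759] [4.7033471  9.61237762 4.48893302]
```

View pics/c2.png

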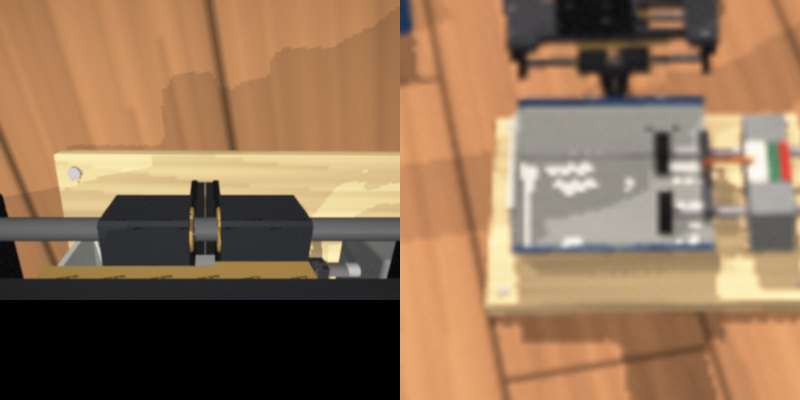

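Progress stalled: friction at the finger is jamming the flap edge. I'll rise while pushing so the finger follows the edge's arc.

Emit:
step_arm --commands '[{"travel": [0.002,0,-0.008],"turn": [0,0,0]},{"travel": [-0.002,0,-0.014],"turn": [0,0,0]},{"travel": [-0.006,0,-0.019],"turn": [0,0,0]},{"travel": [-0.01,0,-0.023],"turn": [0,0,0]},{"travel": [-0.014,0,-0.026],"turn": [0,0,0]}]'

```text
time: 4.25
position: [0.5834, 0.0493, 0.0717]
tool_rot: [2.425, 1.997, -0.001]
ft_force: [0.4, 0.7, -1.4]
grip_width: 0.006
grip_force: 0.9
```

Emit:
step_arm --commands '[{"travel": [-0.003,0,0],"turn": [0,0,0]},{"travel": [-0.006,0,0],"turn": [0,0,0]},{"travel": [-0.006,0,0],"turn": [0,0,0]}]'

```text
time: 4.55
position: [0.5833, 0.0488, 0.072]
tool_rot: [-2.42, -1.999, -0.01]
ft_force: [2.2, 9.9, -2.4]
grip_width: 0.002
grip_force: 4.7
```

Emit:
step_arm --commands '[{"travel": [0.025,0,0],"turn": [0,0,0]},{"travel": [0.025,0,-0.045],"turn": [0,0,0]},{"travel": [0.02,0,-0.07],"turn": [0,0,0]},{"travel": [-0.03,0,-0.07],"turn": [0,0,0]},{"travel": [-0.078,0,-0.07],"turn": [0,0,0]}]'

```text
time: 5.05
position: [0.5678, -0.033, 0.1427]
tool_rot: [2.419, 2.001, 0.001]
ft_force: [0.2, -1.1, -1.0]
grip_width: 0.007
grip_force: 0.0
```

Emit:
step_arm --commands '[{"travel": [-0.048,0,0],"turn": [0,0,0]},{"travel": [-0.096,0,0],"turn": [0,0,0]},{"travel": [-0.127,0,0],"turn": [0,0,0]},{"travel": [-0.127,0,0.045],"turn": [0,0,0]},{"travel": [-0.127,0,0.075],"turn": [0,0,0]}]'

```text
time: 5.55
position: [0.5419, -0.1602, 0.0651]
tool_rot: [2.428, 1.992, -0.003]
ft_force: [-0.1, -0.2, -0.7]
grip_width: 0.006
grip_force: 0.0
```

Emit:
step_arm --commands '[{"travel": [0.005,0,0.025],"turn": [0,0,0]},{"travel": [0.015,0,0.025],"turn": [0,0,0]},{"travel": [0.022,0,0.022],"turn": [0,0,0]},{"travel": [0.028,0,0.016],"turn": [0,0,0]},{"travel": [0.034,0,0.01],"turn": [0,0,0]}]'

```text
time: 6.05
position: [0.5508, -0.1235, 0.0586]
tool_rot: [2.422, 1.997, 0.0]
ft_force: [-0.2, -1.9, -1.7]
grip_width: 0.002
grip_force: 0.9
```

Emit:
step_arm --commands '[{"travel": [0.005,0,-0.006],"turn": [0,0,0]},{"travel": [0.01,0,-0.011],"turn": [0,0,0]},{"travel": [0.015,0,-0.016],"turn": [0,0,0]},{"travel": [0.02,0,-0.019],"turn": [0,0,0]},{"travel": [0.024,0,-0.02],"turn": [0,0,0]}]'

```text
time: 6.55
position: [0.5547, -0.0995, 0.0771]
tool_rot: [2.424, 1.998, 0.0]
ft_force: [0.2, -1.5, -0.6]
grip_width: 0.005
grip_force: 0.9
```

Emit:
step_arm --commands '[{"travel": [0.004,0,0],"turn": [0,0,0]},{"travel": [0.008,0,0],"turn": [0,0,0]},{"travel": [0.012,0,0],"turn": [0,0,0]}]'

```text
time: 6.85
position: [0.5559, -0.094, 0.0768]
tool_rot: [2.423, 1.992, -0.011]
ft_force: [-4.3, -16.6, 5.9]
grip_width: 0.003
grip_force: 8.7
```

Emit:
step_arm --commands '[{"travel": [-0.03,0,0],"turn": [0,0,0]},{"travel": [-0.03,0,-0.045],"turn": [0,0,0]},{"travel": [-0.02,-0.005,-0.09],"turn": [0,0,0]},{"travel": [0.02,-0.02,-0.11],"turn": [0,0,0]},{"travel": [0.065,-0.04,-0.11],"turn": [0,0,0]}]' --gripper 1

```text
time: 7.35
position: [0.5325, -0.0159, 0.1901]
tool_rot: [2.425, 1.991, 0.009]
ft_force: [1.9, 1.4, -0.2]
grip_width: 0.377
grip_force: 0.0
```

Emit:
step_arm --commands '[{"travel": [0.046,-0.013,0],"turn": [0,0,0]},{"travel": [0.092,-0.026,0],"turn": [0,0,0]},{"travel": [0.138,-0.039,0],"turn": [0,0,0]},{"travel": [0.184,-0.052,0],"turn": [0,0,0]},{"travel": [0.228,-0.065,0],"turn": [0,0,0]}]'

```text
time: 7.85
position: [0.5087, 0.2226, 0.1866]
tool_rot: [-2.423, -1.998, -0.001]
ft_force: [0.1, -0.1, 0.9]
grip_width: 0.831
grip_force: 0.0
```

Emit:
step_arm --commands '[{"travel": [0,0,0],"turn": [0,0,0]},{"travel": [0,0,0],"turn": [0,0,0]}]'

```text
time: 8.05
position: [0.5085, 0.2219, 0.1863]
tool_rot: [-2.419, -2.003, 0.0]
ft_force: [-0.4, -1.7, -0.8]
grip_width: 0.974
grip_force: 0.0
```

```bash
python3 - <<'E'
from h import *
s=ctrl.get_state();im=ctrl.get_image("wrist")[:,:,::-1].copy();t=ctrl.get_image("top")[:,:,::-1]
print(s["position"],s["tool_rot"],s["ft_force"])
cv2.imwrite("pics/w3.png",im);np.savez("w3.npz",position=s["position"],tool_rot=s["tool_rot"])
for c in blobs(im,(100,120,40),(125,255,255),150):
    P=cast("wrist",c.reshape(-1,2),.06,s)[:,:2]*1000
    r=cv2.minAreaRect(P.astype(np.float32));print(cv2.boundingRect(c),np.round(r[0],1),np.round(r[1],1),round(r[2],1))
o=np.zeros((384,800,3),np.uint8);o[:,:512]=im;o[:288,512:]=cv2.resize(t[125:235,205:315],(288,288),interpolation=cv2.INTER_CUBIC)
cv2.imwrite("pics/c3.png",o)
E
```

```text
[0.50848654 0.22190804 0.1862663 ] [-2.41879682e+00 -2.00254490e+00  2.25791193e-04] [-0.3573449  -1.66227363 -0.83045252]
(246, 0, 33, 108) [530.4 327.6] [76.9 18.2] 85.1
(28, 0, 135, 156) [402.8 340. ] [ 50.8 124.1] 9.9
```

View pics/c3.png

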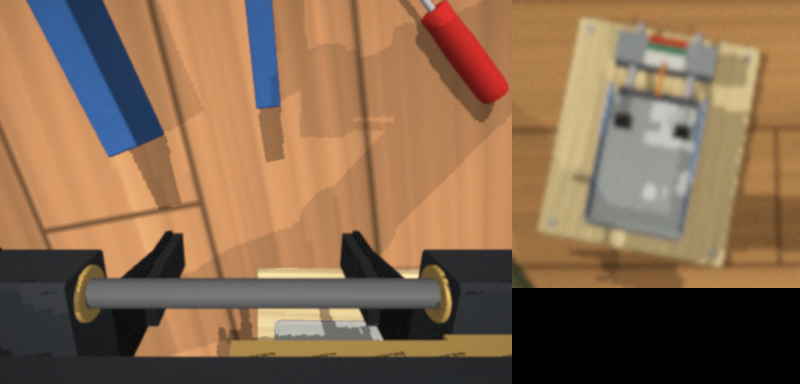

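The crop shows the small board at wrist px (262,50), cut off at the top, with the screwdriver to its right and the larger board to its left. Both flaps look upright in the top view.

```bash
python3 - <<'E'
from h import *
plan((.5313,.3387,.12),-4.9)
E
```

```text
travel [0.122, -0.0018, 0.066] turn [-0.04, 0.04, -6.17]
```

Emit:
step_arm --commands '[{"travel": [0.045,0,0.015],"turn": [0,0,-3]},{"travel": [0.09,-0.001,0.03],"turn": [0,0,-6.2]},{"travel": [0.122,-0.002,0.05],"turn": [0,0,-6.2]},{"travel": [0.122,-0.002,0.066],"turn": [0,0,-6.2]},{"travel": [0.122,-0.002,0.066],"turn": [0,0,-6.2]}]'

```text
time: 8.65
position: [0.53, 0.3373, 0.1173]
tool_rot: [-2.313, -2.125, 0.009]
ft_force: [0.1, -1.8, -0.2]
grip_width: 1.0
grip_force: 0.0
```

```bash
python3 - <<'E'
from h import *
s=ctrl.get_state();im=ctrl.get_image("wrist")[:,:,::-1].copy();np.savez("w4.npz",position=s["position"],tool_rot=s["tool_rot"])
cv2.imwrite("pics/w4.png",im)
print(s["position"])
for c in blobs(im,(100,120,40),(125,255,255),150):
    P=cast("wrist",c.reshape(-1,2),.06,s)[:,:2]*1000
    r=cv2.minAreaRect(P.astype(np.float32));print(cv2.boundingRect(c),np.round(r[0],1),np.round(r[1],1),round(r[2],1))
plan((.5313,.3387,.034),-4.9)
E
```

```text
[0.53001225 0.33731779 0.1173418 ]
(248, 133, 30, 145) [531.7 343.4] [100.4  18.3] 85.2
(0, 123, 142, 155) [403.2 353.7] [ 70.2 108.5] 10.0
 travel [0.0021, 0.0002, 0.085] turn [-0.13, 0.18, -0.05]
```

View pics/w4.png

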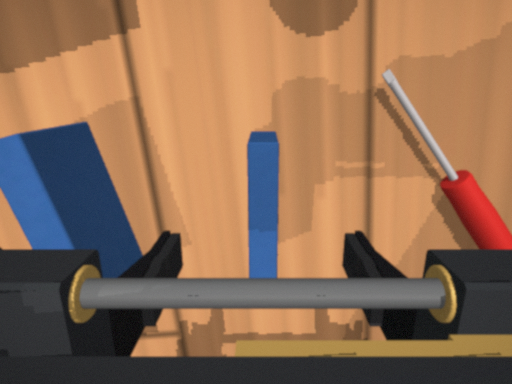

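The board sits between the open fingers at px (263,205). Its far top edge is at row ~143, with the end face above it; the screwdriver is clear on the right.

```bash
python3 - <<'E'
from h import *
s=dict(np.load("w4.npz"));print(cast("wrist",[(263,143),(263,133)],.06,s),cast("wrist",[(263,133)],0,s))
s=dict(np.load("w3.npz"));print(cast("wrist",[(268,107)],.06,s))
E
```

```text
[[0.53565901 0.38724257 0.06      ]
 [0.53618139 0.39335138 0.06      ]] [[0.53538954 0.38603808 0.        ]]
[[0.52691937 0.28872864 0.06      ]]
```

Emit:
step_arm --commands '[{"travel": [0.001,0.001,0.04],"turn": [0,0,0]},{"travel": [0.001,0.001,0.075],"turn": [0,0,0]},{"travel": [0.001,0.001,0.085],"turn": [0,0,0]},{"travel": [0.001,0.001,0.085],"turn": [0,0,0]}]'

```text
time: 9.1
position: [0.5324, 0.3382, 0.035]
tool_rot: [2.315, 2.123, -0.004]
ft_force: [-0.1, -0.2, -0.5]
grip_width: 0.996
grip_force: 0.0
```

Emit:
step_arm --commands '[{"travel": [0,0,0],"turn": [0,0,0]},{"travel": [0,0,0],"turn": [0,0,0]},{"travel": [0,0,0],"turn": [0,0,0]},{"travel": [0,0,0],"turn": [0,0,0]},{"travel": [0,0,0],"turn": [0,0,0]}]' --gripper 0 --force 30

```text
time: 9.6
position: [0.5322, 0.3409, 0.036]
tool_rot: [2.312, 2.126, 0.001]
ft_force: [-0.7, -0.3, 0.2]
grip_width: 0.63
grip_force: 0.0
```

Emit:
step_arm --commands '[{"travel": [0,0,0],"turn": [0,0,0]},{"travel": [0,0,0],"turn": [0,0,0]},{"travel": [0,0,0],"turn": [0,0,0]},{"travel": [0,0,0],"turn": [0,0,0]},{"travel": [0,0,0],"turn": [0,0,0]}]'

```text
time: 10.1
position: [0.5318, 0.3407, 0.0354]
tool_rot: [-2.312, -2.126, 0.001]
ft_force: [-0.0, -0.2, -0.1]
grip_width: 0.224
grip_force: 30.0
```

Emit:
step_arm --commands '[{"travel": [0,0,-0.03],"turn": [0,0,0]},{"travel": [0,0,-0.075],"turn": [0,0,0]},{"travel": [0,0,-0.12],"turn": [0,0,0]},{"travel": [0,0,-0.145],"turn": [0,0,0]}]'

```text
time: 10.5
position: [0.5328, 0.3419, 0.1844]
tool_rot: [2.312, 2.126, 0.007]
ft_force: [-0.9, 0.6, -0.5]
grip_width: 0.227
grip_force: 30.0
```

```bash
python3 - <<'E'
from h import *
print(ctrl.get_state()["grip_width"]);plan((.5449,-.0152,.18),-11.16)
E
```

```text
0.2272578508815768
 travel [-0.3548, 0.0419, 0.0036] turn [0.19, -0.16, 6.37]
```

Emit:
step_arm --commands '[{"travel": [-0.03,0.003,0],"turn": [0,0,1]},{"travel": [-0.075,0.009,0],"turn": [0,0,2]},{"travel": [-0.12,0.014,0],"turn": [0,0,3]},{"travel": [-0.165,0.019,0],"turn": [0,0,4]},{"travel": [-0.21,0.025,0],"turn": [0,0,6.4]}]'

```text
time: 11.0
position: [0.5389, 0.1275, 0.1803]
tool_rot: [2.428, 1.993, -0.001]
ft_force: [0.6, 0.2, -1.8]
grip_width: 0.225
grip_force: 30.0
```

```bash
python3 - <<'E'
from h import *
plan((.5449,-.0152,.18),-11.16)
E
```

```text
travel [-0.1388, 0.0338, 0.0004] turn [0.0, 0.03, -0.09]
```

Emit:
step_arm --commands '[{"travel": [-0.045,0.011,0],"turn": [0,0,0]},{"travel": [-0.09,0.022,0],"turn": [0,0,0]},{"travel": [-0.125,0.031,0],"turn": [0,0,0]},{"travel": [-0.139,0.034,0],"turn": [0,0,0]},{"travel": [-0.139,0.034,0],"turn": [0,0,0]}]'

```text
time: 11.5
position: [0.5455, -0.0163, 0.1802]
tool_rot: [2.432, 1.988, -0.001]
ft_force: [-0.8, 0.1, -1.8]
grip_width: 0.226
grip_force: 30.0
```

```bash
python3 - <<'E'
from h import *
s=ctrl.get_state();im=ctrl.get_image("wrist")[:,:,::-1].copy();t=ctrl.get_image("top")[:,:,::-1]
print(s["position"],s["ft_force"])
plan((.5449,-.0152,.06),-11.16)
cv2.imwrite("pics/w5.png",im);np.savez("w5.npz",position=s["position"],tool_rot=s["tool_rot"])
o=np.zeros((384,800,3),np.uint8);o[:,:512]=im;o[:288,512:]=cv2.resize(t[125:235,205:315],(288,288),interpolation=cv2.INTER_CUBIC)
cv2.imwrite("pics/c5.png",o)
E
```

```text
[ 0.54549598 -0.01627186  0.18018476] [-0.76987344  0.1398331  -1.83572328]
 travel [-0.0038, 0.0001, 0.1205] turn [-0.02, -0.07, 0.05]
```

View pics/c5.png

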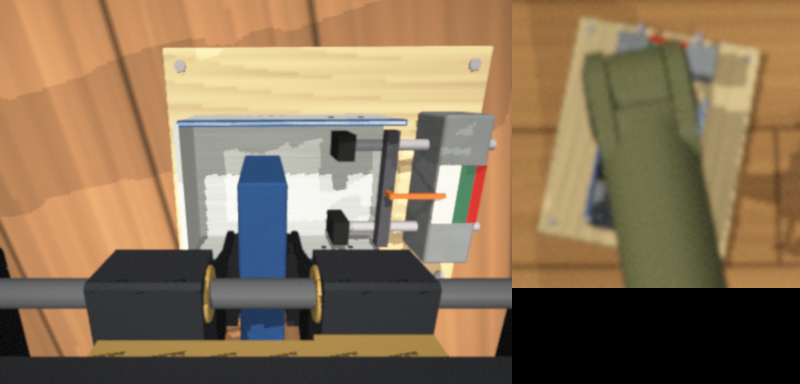

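The held board's far top edge is at px (263,183), square to the tray. The left flap's edge is at row ~122 and the pointer is in the white part.

```bash
python3 - <<'E'
from h import *
s=dict(np.load("w5.npz"));th=np.radians(-11.16);R=np.array([[np.cos(th),-np.sin(th)],[np.sin(th),np.cos(th)]]);o=np.array([.5786,-.0249])
g=lambda uv,z:((cast("wrist",uv,z,s)[:,:2]-o)@R*1000).round(1)
print("board far end",g([(241,183),(285,183)],.205),"flap",g([(180,122),(407,122)],.073),"ply",g([(164,47),(493,46)],.014))
print("tcp",((s["position"][:2]-o)@R*1000).round(1))
print(ctrl.get_state()["position"])
E
```

```text
board far end [[-40.8  49.4]
 [-23.8  49.3]] flap [[-94.8  61.4]
 [ 76.5  60.2]] ply [[-118.1  120.6]
 [ 168.6  119.4]]
tcp [-34.1   2.1]
[ 0.54550429 -0.01164349  0.18052694]
```

Emit:
step_arm --commands '[{"travel": [0,0,0.03],"turn": [0,0,0]},{"travel": [0,0,0.055],"turn": [0,0,0]},{"travel": [0,0,0.055],"turn": [0,0,0]},{"travel": [0,0,0.055],"turn": [0,0,0]}]'

```text
time: 12.0
position: [0.5456, -0.0112, 0.1259]
tool_rot: [-2.423, -1.998, -0.001]
ft_force: [0.0, 0.4, -1.0]
grip_width: 0.227
grip_force: 30.0
```

```bash
python3 - <<'E'
from h import *
th=np.radians(-11.16);R=np.array([[np.cos(th),-np.sin(th)],[np.sin(th),np.cos(th)]]);o=np.array([.5786,-.0249])
for i in range(2):
    s=ctrl.get_state();print(s["position"],"tcp",((s["position"][:2]-o)@R*1000).round(1),s["ft_force"])
    ctrl.get_image("top")
E
```

```text
[ 0.5456109  -0.01117009  0.12589963] tcp [-35.    7.1] [ 0.00452154  0.35795708 -0.95107964]
[ 0.5463898  -0.01168372  0.12672137] tcp [-34.2   6.7] [-0.16488463  0.89113543 -0.98391382]
```

Emit:
step_arm --commands '[{"travel": [-0.004,0,0],"turn": [0,0,0]},{"travel": [-0.004,0,0.02],"turn": [0,0,0]},{"travel": [-0.004,0,0.045],"turn": [0,0,0]},{"travel": [-0.004,0,0.064],"turn": [0,0,0]},{"travel": [-0.004,0,0.066],"turn": [0,0,0]}]'

```text
time: 12.6
position: [0.5435, -0.0181, 0.0581]
tool_rot: [-2.427, -1.992, 0.004]
ft_force: [-0.4, -0.9, -1.5]
grip_width: 0.224
grip_force: 30.0
```

Emit:
step_arm --commands '[{"travel": [0,0,0.002],"turn": [0,0,0]},{"travel": [0,0,0.004],"turn": [0,0,0]},{"travel": [0,0,0.006],"turn": [0,0,0]},{"travel": [0,0,0.006],"turn": [0,0,0]}]'

```text
time: 13.0
position: [0.5453, -0.0177, 0.0541]
tool_rot: [2.427, 1.993, 0.001]
ft_force: [-1.2, -0.8, -0.9]
grip_width: 0.229
grip_force: 30.0
```

```bash
cat > st.py <<'E'
from h import *
th=np.radians(-11.16);R=np.array([[np.cos(th),-np.sin(th)],[np.sin(th),np.cos(th)]]);o=np.array([.5786,-.0249])
s=ctrl.get_state();f=s["ft_force"];print(s["time"],"tcp",((s["position"][:2]-o)@R*1000).round(1),s["position"][2].round(4),"Ffix",(f[:2]@R).round(1),f[2].round(1),s["grip_width"].round(3))
E
python3 st.py
```

```text
Traceback (most recent call last):
  File "st.py", line 3, in <module>
    s=ctrl.get_state();f=s["ft_force"];print(s["time"],"tcp",((s["position"][:2]-o)@R*1000).round(1),s["position"][2].round(4),"Ffix",(f[:2]@R).round(1),f[2].round(1),s["grip_width"].round(3))
                                                                                                                                                                       ^^^^^^^^^^^^^^^^^^^^^
AttributeError: 'float' object has no attribute 'round'
```

Emit:
step_arm --commands '[{"travel": [0.001,0,0.001],"turn": [0,0,0]},{"travel": [0.001,0,0.002],"turn": [0,0,0]},{"travel": [0.001,0,0.002],"turn": [0,0,0]},{"travel": [0.001,0,0.002],"turn": [0,0,0]}]'

```text
time: 13.4
position: [0.5455, -0.0171, 0.0533]
tool_rot: [2.427, 1.993, -0.001]
ft_force: [-3.7, -1.6, 10.4]
grip_width: 0.226
grip_force: 30.0
```

```bash
sed -i 's/s\["grip_width"\].round(3)/s["grip_width"],s["grip_force"]/' st.py; python3 st.py;python3 - <<'E'
from h import *
s=ctrl.get_state();im=ctrl.get_image("wrist")[:,:,::-1].copy();cv2.imwrite("pics/w6.png",im);np.savez("w6.npz",position=s["position"],tool_rot=s["tool_rot"])
t=ctrl.get_image("side")[:,:,::-1]
o=np.zeros((384,800,3),np.uint8);o[:,:512]=im;o[:222,512:]=cv2.resize(t[160:260,200:330],(288,222),interpolation=cv2.INTER_CUBIC)
cv2.imwrite("pics/c6.png",o)
E
python3 st.py
```

```text
13.4 tcp [-34.    1.3] 0.0533 Ffix [-3.3 -2.3] 10.4 0.22617681885470106 30.00151569955051
13.5 tcp [-34.    1.3] 0.0533 Ffix [-3.8 -2.8] 11.0 0.22561557775246827 30.00157529488206
```

View pics/c6.png

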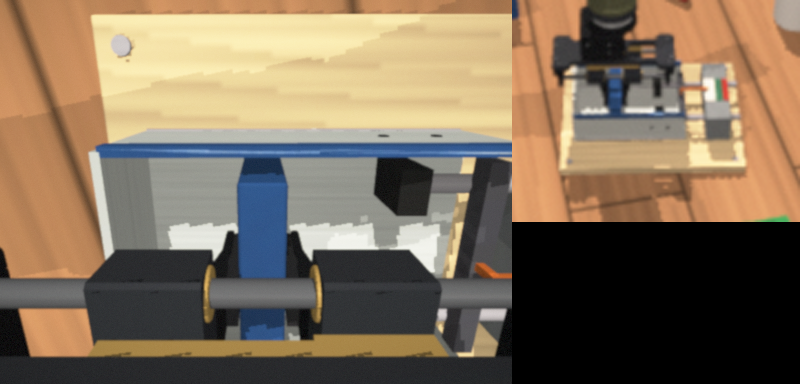

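The wrist view shows the board on the floor (10 N down), upright and square between the raised flaps. Its end is at px (263,183) and the left flap edge at row 152. I'll ease the down force and slide it toward the pads.

```bash
python3 - <<'E'
from h import *
s=dict(np.load("w6.npz"));th=np.radians(-11.16);R=np.array([[np.cos(th),-np.sin(th)],[np.sin(th),np.cos(th)]]);o=np.array([.5786,-.0249])
g=lambda uv,z:((cast("wrist",uv,z,s)[:,:2]-o)@R*1000).round(1)
print("board",g([(239,183),(287,183)],.078),"flap",g([(110,156),(400,156)],.073),"pad",g([(375,196),(398,215)],.057))
E
```

```text
board [[-41.7  48.7]
 [-23.2  48.6]] flap [[-92.4  58.4]
 [ 21.3  58.1]] pad [[18.8 36.6]
 [30.4 27.3]]
```

Emit:
step_arm --commands '[{"travel": [0.001,0.005,-0.001],"turn": [0,0,0]},{"travel": [0.001,0.013,-0.001],"turn": [0,0,0]},{"travel": [0.001,0.021,-0.001],"turn": [0,0,0]},{"travel": [0.001,0.028,-0.001],"turn": [0,0,0]},{"travel": [0.001,0.033,-0.001],"turn": [0,0,0]}]'

```text
time: 14.0
position: [0.577, -0.0212, 0.0533]
tool_rot: [-2.426, -1.993, 0.004]
ft_force: [-7.3, 1.9, 11.7]
grip_width: 0.232
grip_force: 30.0
```

```bash
python3 st.py
```

```text
14.0 tcp [-2.3  3.4] 0.0533 Ffix [-7.6  0.5] 11.7 0.2317123062357349 30.004193123895675
```

Emit:
step_arm --commands '[{"travel": [0,0.003,-0.001],"turn": [0,0,0]},{"travel": [0,0.007,-0.0015],"turn": [0,0,0]},{"travel": [0,0.011,-0.0015],"turn": [0,0,0]},{"travel": [0,0.014,-0.0015],"turn": [0,0,0]},{"travel": [0,0.014,-0.0015],"turn": [0,0,0]}]'

```text
time: 14.5
position: [0.5918, -0.0249, 0.0539]
tool_rot: [-2.428, -1.994, -0.0]
ft_force: [-0.0, 0.1, -1.3]
grip_width: 0.228
grip_force: 30.0
```

```bash
python3 st.py
```

```text
14.5 tcp [12.9  2.6] 0.0539 Ffix [-0.   0.1] -1.3 0.2278047504391747 29.999845759011805
```

Emit:
step_arm --commands '[{"travel": [0,0.003,0],"turn": [0,0,0]},{"travel": [0,0.006,0],"turn": [0,0,0]},{"travel": [0,0.009,0],"turn": [0,0,0]},{"travel": [0,0.012,0],"turn": [0,0,0]},{"travel": [0,0.012,0],"turn": [0,0,0]}]'

```text
time: 15.0
position: [0.6027, -0.027, 0.0538]
tool_rot: [-2.427, -1.993, 0.002]
ft_force: [-3.5, 0.6, 0.3]
grip_width: 0.228
grip_force: 30.0
```

```bash
python3 st.py
```

```text
15.0 tcp [24.   2.6] 0.0538 Ffix [-3.5 -0. ] 0.3 0.22813836624734893 30.001298929564655
```

Emit:
step_arm --commands '[{"travel": [0,0.003,0],"turn": [0,0,0]},{"travel": [0,0.006,0],"turn": [0,0,0]},{"travel": [0,0.009,0],"turn": [0,0,0]},{"travel": [0,0.011,0],"turn": [0,0,0]},{"travel": [0,0.011,0],"turn": [0,0,0]}]'

```text
time: 15.5
position: [0.6119, -0.0288, 0.0537]
tool_rot: [-2.425, -1.992, 0.006]
ft_force: [-9.4, 0.2, 4.0]
grip_width: 0.224
grip_force: 30.0
```

Emit:
step_arm --commands '[{"travel": [0,0,0],"turn": [0,0,0]},{"travel": [0,0,0],"turn": [0,0,0]},{"travel": [0,0,0],"turn": [0,0,0]}]'

```text
time: 15.8
position: [0.6117, -0.0287, 0.0537]
tool_rot: [-2.425, -1.992, 0.006]
ft_force: [-9.0, 1.7, 4.4]
grip_width: 0.225
grip_force: 30.0
```

```bash
python3 st.py;python3 - <<'E'
from h import *
im=ctrl.get_image("wrist")[:,:,::-1].copy();s=ctrl.get_state();np.savez("w7.npz",position=s["position"],tool_rot=s["tool_rot"])
t=ctrl.get_image("side")[:,:,::-1]
o=np.zeros((384,800,3),np.uint8);o[:,:512]=im;o[:222,512:]=cv2.resize(t[160:260,200:330],(288,222),interpolation=cv2.INTER_CUBIC)
cv2.imwrite("pics/c7.png",o)
E
python3 st.py
```

```text
15.8 tcp [33.2  2.7] 0.0537 Ffix [-9.2 -0.1] 4.4 0.2250119466966323 30.001432257704437
15.9 tcp [33.2  2.7] 0.0536 Ffix [-8.9 -0.8] 3.9 0.22275515668528437 30.001263194717467
```

View pics/c7.png

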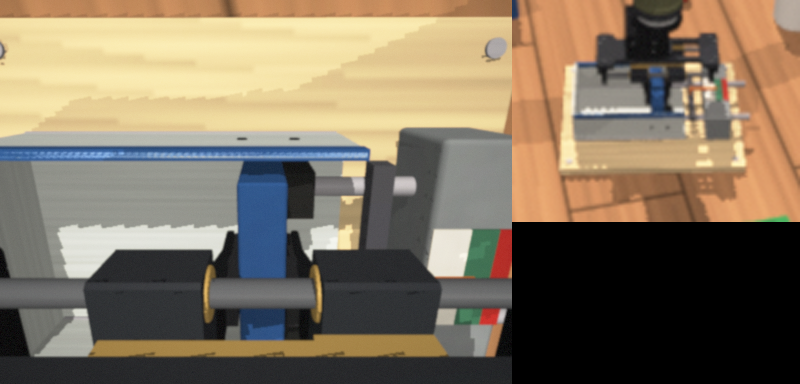

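The board is against the pads, square, with about 9 N at roughly 15 mm of travel. The far pad shows at px (300,188), flush with the board face. A small nudge more brings it to 10 N.

Emit:
step_arm --commands '[{"travel": [0,0.0015,-0.0005],"turn": [0,0,0]},{"travel": [0,0.002,-0.0005],"turn": [0,0,0]},{"travel": [0,0.002,-0.0005],"turn": [0,0,0]},{"travel": [0,0.002,-0.0005],"turn": [0,0,0]},{"travel": [0,0.002,-0.0005],"turn": [0,0,0]}]'

```text
time: 16.4
position: [0.613, -0.029, 0.0537]
tool_rot: [-2.424, -1.992, 0.008]
ft_force: [-9.6, 0.6, 3.2]
grip_width: 0.225
grip_force: 30.0
```

```bash
python3 st.py; python3 - <<'E'
from h import *
s=ctrl.get_state();im=ctrl.get_image("wrist")[:,:,::-1].copy()
cv2.imwrite("pics/w8.png",im)
b=[cv2.boundingRect(c) for c in blobs(im,(5,180,150),(14,255,255),5)];print("orange",b)
E
python3 st.py
```

```text
16.4 tcp [34.5  2.7] 0.0537 Ffix [-9.5 -1.2] 3.2 0.2247777477732673 30.00089620705694
orange []
16.45 tcp [34.5  2.7] 0.0537 Ffix [-9.2 -0.7] 3.3 0.22635259964324397 30.00086714979261
```

```bash
python3 -c "
from bench import ctrl
print(ctrl.close_job())"
```

```text
the job is handed in; nothing more can be done
None
```

I folded both flaps upright and handed the job in with the board still gripped, square across the tray and pressed on the stop at about 9.5 N (about 16 mm of travel, mid-green by the given range); the gripper hid the pointer, so I did not see it in the green.

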